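Clear specimen chips off a microscope stage

ROBOT

A 6-joint arm with a two-finger parallel gripper is mounted at the origin on the work surface. World frame = base frame: x ahead of the robot, y to its left, z up, the work surface at z = 0. Lengths are in m, angles in rad, forces in N, time in s.
With the tool pointing down it reaches from about 0.35 to 0.975 m from the base axis. Payload 7.1 kg.
Tool frame: the origin (TCP) lies on the mounting face of the last link; the fingertips stand 182 mm ahead of it and the grasp point (between the pads) lies 163 mm ahead of it; z points along the fingers, y is the direction in which the jaws open and shut (so a half turn about z gives the same grasp; the last joint's range is limited). The gripper opens to 88 mm and grips with 3 to 60 N. Pads are 20 mm wide; open, the fingers measure 115 mm over their backs; the gripper's body (75 mm by 178 mm) begins 61 mm behind the grasp point.
Start: joints at [1.169, 0.423, 1.63, -0, 1.089, -0.019], TCP at [0.233, 0.58, 0.405] pointing down, gripper open.
Joint ranges: [-3, 3], [-0.9, 2.11], [0.09, 2.58], [-1.31, 4.45], [0.11, 2.69], [-2.54, 2.54]. Speed limits (rad/s): [2.39, 2.39, 3.01, 3.14, 3.14, 3.14].

INTERFACE

Orientations are given as a unit quaternion [w, x, y, z].
In Python, from plant import telemetry, eyes, workorder, finder gives the robot as it stands. The module is installed in compiled form; this text tells all that it offers.
- The arm moves only by the tool servo_tool, never from a script. Its arguments are lists of equal length, an entry for each row: "travel": the shift along the tool's x, y, z in units of 60 mm (1.0 is 60 mm), a list of three; "rotation": the turn, a rotation vector about the tool's x, y, z in units of 6 degrees (1.0 is 6 degrees), a list of three. In form: {"travel": [[x, y, z], ...], "rotation": [[ax, ay, az], ...]}. A call has 1 to 10 rows; each row is the pose to reach, as a shift and turn from the pose commanded when the call began, along the tool's axes at that moment; what a row does not reach only later rows make up. A row lasts 1/8 s, in which the tool goes at most 62.5 mm and 10.7 degrees, less where a joint would pass 70% of its speed; a pose out of reach is approached as far as the arm can. A call with a gripper value outside its range is refused whole. "fingers" is the gripper command: -1 is fully open, 1 is shut, values between are in proportion, set as the call begins (left out, the last holds). The fingers move at their own pace and stop on an object; the grip force is fixed at half the most. Time passes only in rows, so rows that repeat a pose let the fingers close. It gives the time, the measured TCP pose, the force and the opening at its end, in the units of the state.
- telemetry.read_state(): the state, without advancing time (a new reading comes with each control period).
- eyes.snapshot(name): name is "side" or "top" or "wrist"; returns a dict with "color" (400x640x3 uint8, red, green, blue), "z_map" (400x640 float32, m along the optical axis (not along the pixel's ray), 0 where there is no reading), "fx", "fy", "cx", "cy" (pixels), "view" (4x4, takes a point from world to camera coordinates). Camera axes: x right, y up, looking along -z (the intrinsics and any distortion apply to the point x, -y, -z); pixel columns grow to the right and rows downward; lengths in m; the calibration is good to about 2 mm. A picture is of the moment at which its call begins.
- workorder.job_done(): hands the job in, once; it reports no verdict.
Trained networks look in the newest picture that a camera, given by its name, has taken for a name from the list of things; names that differ only in an ending like _2 or _b are one class to them, and where a whole thing is asked for, a point or a joint stands for the part that bears it (a point fixed in the world has none). Each returns a list of dicts, best first, with "p" (0 to 1); they miss things now and then, are a little off and sometimes report something else, mostly with a low value. They report only what shows in the picture. A call takes as long as a camera call. They do not tell look-alikes from the thing itself.
- finder.cut_out(name, camera): "region" (400x640 bool, what is visible of it) and "box" ([left, top, right, bottom] in pixels, round what is visible of it).
The state is a dict: "time": time; "joints": joint angles; "joint_vel": joint speeds; "tau": joint torques, N m; "ee_pos": TCP position; "tcp_rot": TCP orientation; "wrist_force": force on the tool from outside, world axes, zero at the start; "ft_torque": the same for the moment, N m; "finger_gap": finger opening in m.
Only numpy, scipy, OpenCV 4.12 (cv2) and the standard library are available. Lean on these libraries where they do the work, as an engineer would, in place of code of your own. Each camera call takes 0.05 s, during which the arm holds its last target.

TASK

Take the scraper from its blue pad and use it to sweep all five specimen chips along the black stage plate, under the lens bridge and off the edge into the white catch tray, without touching the chips with the gripper. Do not push against the bridge or move any of the other things on the table. Then put the scraper back, standing flat on its foot in about the middle of the blue pad.

Things in the scene. Friction and masses are not known exactly. Their poses are not given: they have to be found in the camera images.
- stage: Black stage plate, fixed, 240 x 150 mm, top 45 mm above the table. Origin at table height; its x axis points along the lane to the catch tray; plate from x = -130 mm (open rear end) to the exit edge at x = +110 mm. Rails 12 mm high along both sides leave a lane 120 mm wide (y -60 to +60 mm). At the start all chips lie in the lane between x = -42 and +69 mm
- tray_floor (a point): Centre of the floor (5 mm above the table) of the white catch tray fixed beyond the exit edge of the stage, axes as the stage, at stage x = +155 mm. The tray is 95 mm along x by 142 mm along y inside, open towards the exit edge above; its rim is 35 mm above the table, 10 mm lower than the plate top
- bridge: Cream lens bridge, fixed across the lane just before the exit edge, covering stage x = +75 to +105 mm. Its origin is on the plate top, at stage x = +90 mm, y = 0; axes as the stage. Its opening is 120 mm wide and 24 mm high over the plate; its bar is 8 mm thick (top 32 mm over the plate) with a lens 4 mm high on the middle
- scraper_grip (a point): Centre of the loose scraper's upright black handle, where it is gripped, 60 mm above its underside. Handle 24 mm (its x) x 36 mm (its y), top 92 mm above the underside, cap 28 x 40 x 6 mm. Its x axis points to the straight black rubber working edge, 85 mm ahead of this point; the foot's rear edge is 10 mm behind. About 200 g. It starts on the blue pad
- scraper_foot (a point): Centre of the underside of the scraper's flat orange foot, 95 mm (x) x 100 mm (y) x 12 mm thick; 37.5 mm ahead of the grip (scraper's +x) and 60 mm below it; axes as the scraper
- pad_top (a point): Centre of the top of the blue rest pad, fixed, 120 mm (its x) x 116 mm (its y), 6 mm thick, top 6 mm above the table; axes level, z up. To the robot's right
- chip0: Loose specimen chip, 16 x 12 x 8 mm brass, about 11 to 15 g, lying flat on the stage; origin at the centre of its underside
- chip1: Loose specimen chip, 18 x 13 x 7 mm copper, about 11 to 15 g, lying flat on the stage; origin at the centre of its underside
- chip2: Loose specimen chip, 14 x 14 x 8 mm steel, about 11 to 15 g, lying flat on the stage; origin at the centre of its underside
- chip3: Loose specimen chip, 17 x 12 x 7 mm brass, about 11 to 15 g, lying flat on the stage; origin at the centre of its underside
- chip4: Loose specimen chip, 15 x 13 x 8 mm white ceramic, about 11 to 15 g, lying flat on the stage; origin at the centre of its underside
- objective: Bystander: loose steel microscope objective standing beside the stage, 32 mm diameter, 46 mm high; origin at the centre of its underside
- filter_ring: Bystander: loose black filter ring lying beside the stage, 48 mm diameter, 12 mm high; origin at the centre of its underside
- jar: Bystander: loose amber jar, 56 mm diameter, 60 mm high, to the left; origin at the centre of its underside
- screwdriver: Bystander: loose screwdriver with red handle lying at the far left, about 200 mm long; origin at its middle, underside
- slide_box: Bystander: fixed green and white slide box, 92 x 62 x 32 mm, beside the blue pad; origin at the centre of its underside; the two may change places
There are look-alikes about, which are no part of the job. What is meant by the part that bears pad_top is not orange, and is the larger of those in its own colour.

How it is judged:
On the way, in this order (a step that is already met when the one before it is completed fails the run):
1. the scraper has been taken off its pad (distance between scraper_foot and pad_top above 0.08 m), for 0.1 s.
2. all five chips lie in the catch tray while the scraper is still off its pad (x of chip0 in the frame of tray_floor between -0.045 and 0.05 m and y of chip0 in the frame of tray_floor between -0.071 and 0.071 m and z of each of chip0, chip1, chip2, chip3, chip4 in the frame of tray_floor below 0.03 m and x of chip1 in the frame of tray_floor between -0.045 and 0.05 m and y of chip1 in the frame of tray_floor between -0.071 and 0.071 m and x of chip2 in the frame of tray_floor between -0.045 and 0.05 m and y of chip2 in the frame of tray_floor between -0.071 and 0.071 m and x of chip3 in the frame of tray_floor between -0.045 and 0.05 m and y of chip3 in the frame of tray_floor between -0.071 and 0.071 m and x of chip4 in the frame of tray_floor between -0.045 and 0.05 m and y of chip4 in the frame of tray_floor between -0.071 and 0.071 m and distance between scraper_foot and pad_top above 0.08 m), for 0.2 s.
At the end, for the whole second after the job is handed in: All five chips lie at rest inside the catch tray (below its rim), and the scraper stands flat on its foot on the blue pad, the centre of its foot within 35 mm of the pad's centre (x of chip0 in the frame of tray_floor between -0.045 and 0.05 m and y of chip0 in the frame of tray_floor between -0.071 and 0.071 m and z of each of chip0, chip1, chip2, chip3, chip4 in the frame of tray_floor below 0.03 m and x of chip1 in the frame of tray_floor between -0.045 and 0.05 m and y of chip1 in the frame of tray_floor between -0.071 and 0.071 m and x of chip2 in the frame of tray_floor between -0.045 and 0.05 m and y of chip2 in the frame of tray_floor between -0.071 and 0.071 m and x of chip3 in the frame of tray_floor between -0.045 and 0.05 m and y of chip3 in the frame of tray_floor between -0.071 and 0.071 m and x of chip4 in the frame of tray_floor between -0.045 and 0.05 m and y of chip4 in the frame of tray_floor between -0.071 and 0.071 m and linear speed of each of chip0, chip1, chip2, chip3, chip4 below 0.02 m/s and horizontal distance between scraper_foot and pad_top below 0.035 m and z of scraper_foot in the frame of pad_top between -0.004 and 0.005 m and angle between scraper_foot's own z axis and vertical below 0.06 rad); the robot touches nothing.
It fails at once if the gripper touches a chip (contact force between any of the fingers, the arm and chip0 above 0.3 N or contact force between any of the fingers, the arm and chip1 above 0.3 N or contact force between any of the fingers, the arm and chip2 above 0.3 N or contact force between any of the fingers, the arm and chip3 above 0.3 N or contact force between any of the fingers, the arm and chip4 above 0.3 N).
It fails at once if the lens bridge is pushed with more than 12 N (contact force between bridge and anything else above 12 N).
It fails at once if a loose bystander is moved by more than 20 mm (distance of any of objective, filter_ring, jar, screwdriver from where it was at the start of the episode above 0.02 m).
It also fails if it takes over 53 s, if anything falls off the work surface, if the arm or the gripper's body presses on something with over 40 N, if the wrist force passes 120 N, or if a joint passes its speed limit or range.

## Working session

There is one attempt and no reset: what is moved stays moved. The work goes in short steps, Python scripts to look and compute and a tool call to move; the robot and the scene stay as the last step left them, time stands still between calls to the robot, and variables do not carry over. Pictures are saved under pics/ and viewed, and the job is handed in when it is done.

Besides the shell and the picture viewer there is one more tool, called after "Emit:" by a JSON object that holds its "name" and its "arguments", one argument or row to a line. servo_tool: Moves the arm, as the interface text tells. Its arguments: {"type":"object","properties":{"travel":{"type":"array","items":{"type":"array","items":{"type":"number"}}},"rotation":{"type":"array","items":{"type":"array","items":{"type":"number"}}},"fingers":{"type":"number"}},"required":["travel","rotation"]}

```bash
mkdir -p pics; ls; cat > h.py <<'E'
import numpy as np, cv2
from plant import telemetry, eyes, workorder, finder
def save(s,n): cv2.imwrite('pics/'+n+'.png', s['color'][:,:,::-1])
def world(s,u,v,z=None):
    # pixel arrays -> world via depth
    u=np.asarray(u);v=np.asarray(v)
    d=s['z_map'][v,u] if z is None else z
    x=(u-s['cx'])/s['fx']*d; y=-(v-s['cy'])/s['fy']*d
    P=np.stack([x,y,-d,np.ones_like(x)],-1)
    return (P@np.linalg.inv(s['view']).T)[...,:3]
def cloud(s):
    v,u=np.mgrid[0:400,0:640]
    return world(s,u,v)
def proj(s,p):
    q=s['view']@np.append(p,1); return s['fx']*q[0]/-q[2]+s['cx'], s['fy']*-q[1]/-q[2]+s['cy']
E
python3 - <<'E'
from h import *
for n in ['top','side']:
    s=eyes.snapshot(n); save(s,n+'0'); print(n,s['fx'],s['cx'],s['cy'],{k:v for k,v in s.items() if k not in('color','z_map')}.keys())
    print(np.round(s['view'],3))
    np.savez('snap_'+n+'.npz',**s)
print(telemetry.read_state())
E
```

```text
pics
top 419.4705904105465 314.9400453128827 200.61825753745677 dict_keys(['fx', 'fy', 'cx', 'cy', 'view'])
[[ 0.006 -1.     0.016 -0.068]
 [ 0.985  0.009  0.17  -0.576]
 [-0.17   0.015  0.985 -1.18 ]
 [ 0.     0.     0.     1.   ]]
side 418.31686751604565 320.2075960775785 199.02841563051533 dict_keys(['fx', 'fy', 'cx', 'cy', 'view'])
[[-0.992 -0.123 -0.008  0.57 ]
 [ 0.084 -0.725  0.684 -0.149]
 [-0.09   0.678  0.729 -1.211]
 [ 0.     0.     0.     1.   ]]
{'time': 0.1, 'joints': array([ 1.16897950e+00,  4.23761856e-01,  1.63062551e+00, -2.45696431e-05,
        1.08858120e+00, -1.90244791e-02]), 'joint_vel': array([ 0.00017286, -0.00081715, -0.00122438, -0.00141814,  0.00105373,
        0.0014108 ]), 'tau': array([-1.98733164e-05, -5.45611167e+01, -2.74323553e+01,  6.45555882e-02,
        1.87303580e-02, -3.38937582e-05]), 'ee_pos': array([0.23333734, 0.57953172, 0.40397617]), 'tcp_rot': array([-1.33053634e-04,  1.90224112e-01,  9.81740451e-01, -6.75051834e-04]), 'wrist_force': array([-0.00735889,  0.37749022,  0.21508141]), 'ft_torque': array([-0.02062882,  0.00698768,  0.04450502]), 'finger_gap': 0.08768092659957792}
```

View pics/top0.png

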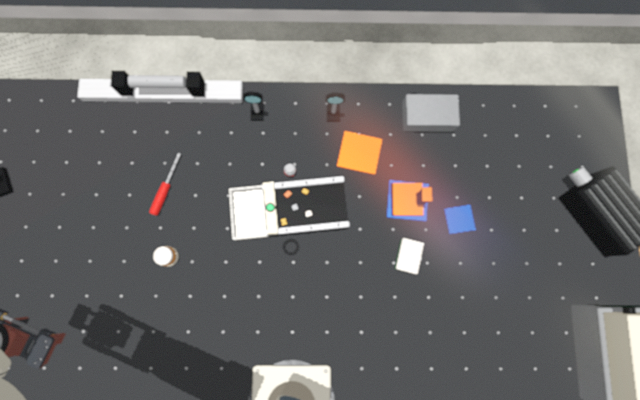

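View pics/side0.png

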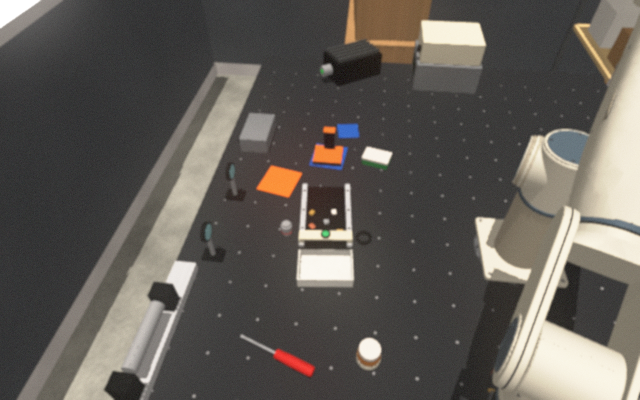

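```bash
cat > m.py <<'E'
from h import *
import sys
cam=sys.argv[1]; tag=sys.argv[2]; names=sys.argv[3:]
s=eyes.snapshot(cam); save(s,tag); np.savez('snap_'+tag+'.npz',**s)
W=cloud(s)
for n in names:
    for r in finder.cut_out(n,cam)[:3]:
        if r['p']<0.2: continue
        m=r['region']&(s['z_map']>0); p=W[m]
        if len(p)<3: continue
        rc=cv2.minAreaRect((p[:,:2]*1000).astype(np.float32))
        print(n,round(r['p'],2),np.round(r['box']),'med',np.round(np.median(p,0),4),'z',np.round(np.percentile(p[:,2],[5,95]),3),'rect',np.round(rc[0],1),np.round(rc[1],1),round(rc[2],1))
E
python3 m.py top top1 stage tray_floor bridge scraper_grip scraper_foot pad_top chip0 chip1 chip2 chip3 chip4 objective filter_ring jar slide_box
python3 - <<'E'
import cv2
i=cv2.imread('pics/top0.png')[120:290,220:490]
cv2.imwrite('pics/crop0.png',cv2.resize(i,None,fx=2.9,fy=2.9,interpolation=cv2.INTER_CUBIC))
E
```

```text
stage 0.84 [230. 176. 351. 240.] med [0.5572 0.0181 0.0439] z [0.002 0.077] rect [558.6  17. ] [157.8 339.6] 5.1
tray_floor 0.8 [229. 174. 345. 239.] med [0.5577 0.0154 0.0439] z [0.002 0.076] rect [564.2  13. ] [162.8 346.9] 6.2
bridge 0.95 [260. 183. 276. 236.] med [0.5478 0.0655 0.0766] z [0.07  0.082] rect [551.4  66.5] [147.5  32.7] 5.6
scraper_grip 0.78 [393. 182. 431. 214.] med [ 0.5882 -0.347   0.0181] z [0.013 0.098] rect [ 590.4 -353.4] [119.   99.4] 89.9
scraper_foot 0.95 [392. 183. 431. 219.] med [ 0.5877 -0.347   0.018 ] z [0.012 0.098] rect [ 589.6 -357.4] [101.3 127.5] 0.2
pad_top 0.85 [339. 131. 381. 173.] med [ 0.739  -0.2007  0.0059] z [0.002 0.01 ] rect [ 741.1 -200.6] [120.2 117.2] 77.4
pad_top 0.8 [449. 202. 478. 231.] med [ 0.5319 -0.5034  0.0034] z [-0.001  0.007] rect [ 533.6 -504.2] [79.3 83.9] 10.6
pad_top 0.52 [388. 180. 428. 221.] med [ 0.5546 -0.3231  0.0053] z [0.001 0.01 ] rect [ 588.8 -345.2] [120.1 118.4] 85.6
filter_ring 0.61 [283. 240. 302. 254.] med [0.4431 0.0082 0.0103] z [-0.003  0.015] rect [444.9   8.6] [48.1 43.8] 45.7
slide_box 0.56 [396. 240. 420. 270.] med [ 0.4194 -0.3388  0.0313] z [0.026 0.035] rect [ 420.  -340.4] [61.6 91.6] 76.3
```

View pics/crop0.png

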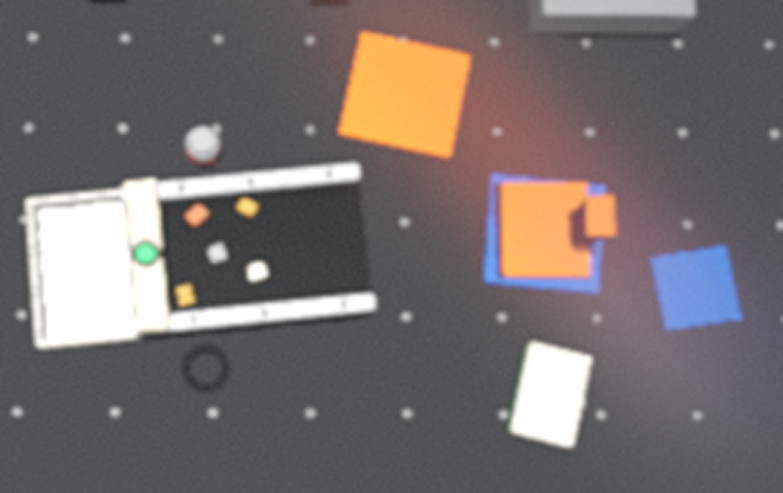

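```bash
cat > d.py <<'E'
import sys,numpy as np
from plant import telemetry
from scipy.spatial.transform import Rotation as R
# usage d.py x y z a_deg   (tool down, tool y at world angle a)
x,y,z,a=map(float,sys.argv[1:5])
s=telemetry.read_state(); q=s['tcp_rot']; Rc=R.from_quat([q[1],q[2],q[3],q[0]])
a=np.radians(a); ty=np.array([np.cos(a),np.sin(a),0]); tz=np.array([0,0,-1.]); Rt=R.from_matrix(np.stack([np.cross(ty,tz),ty,tz],1))
print('t',round(s['time'],2),'pos',np.round(s['ee_pos'],4),'ja',np.round(s['joints'],2),'F',np.round(s['wrist_force'],1),'gap',round(s['finger_gap'],4))
M=Rc.as_matrix(); print('yaw a',np.degrees(np.arctan2(M[1,1],M[0,1])),'tilt',np.degrees(np.arccos(-M[2,2])))
tr=Rc.inv().apply(np.array([x,y,z])-s['ee_pos']); rv=(Rc.inv()*Rt).as_rotvec()
print('travel',np.round(tr/0.06,3),'rot',np.round(np.degrees(rv)/6,3),'dist',np.linalg.norm(tr))
E
python3 d.py 0.59 -0.28 0.42 0
```

```text
t 0.9 pos [0.2334 0.5798 0.4047] ja [ 1.17  0.42  1.63  0.    1.09 -0.02] F [-0.3  0.1 -0.5] gap 0.0878
yaw a 68.06426199085988 tilt 0.004002308367091329
travel [-10.865 -11.072  -0.256] rot [ 0.0000e+00 -1.0000e-03  1.1344e+01] dist 0.9308950103330011
```

Emit:
{"name": "servo_tool", "arguments": {
  "travel": [
    [-0.7, -0.7, 0],
    [-1.4, -1.4, 0],
    [-2.1, -2.1, 0],
    [-2.8, -2.8, 0],
    [-3.5, -3.5, 0],
    [-4.2, -4.2, 0],
    [-4.9, -4.9, 0],
    [-5.6, -5.6, 0],
    [-6.3, -6.3, 0],
    [-7, -7, 0]
  ],
  "rotation": [
    [0, 0, 1],
    [0, 0, 2],
    [0, 0, 3],
    [0, 0, 4],
    [0, 0, 5],
    [0, 0, 6],
    [0, 0, 7],
    [0, 0, 8],
    [0, 0, 9],
    [0, 0, 10]
  ],
  "fingers": -1
}}

```text
time: 2.15
ee_pos: [0.4667, 0.0314, 0.4051]
tcp_rot: [0.0, 0.657, 0.754, 0.0]
wrist_force: [0.1, 1.0, 0.1]
finger_gap: 0.0879
```

```bash
python3 d.py 0.59 -0.28 0.42 0
```

```text
t 2.15 pos [0.4667 0.0314 0.4051] ja [ 0.04  0.19  1.97  0.    0.98 -0.1 ] F [0.1 1.  0.1] gap 0.0879
yaw a 7.861863309695243 tilt 0.061774938274324676
travel [-5.422  1.327 -0.247] rot [ 1.00e-02 -1.00e-03  1.31e+00] dist 0.33523026685261514
```

```bash
python3 m.py wrist w0 stage bridge scraper_foot chip0 chip4 objective filter_ring
```

```text
stage 0.79 [326.  29. 504. 367.] med [0.5519 0.0713 0.0443] z [0.004 0.077] rect [576.9   6. ] [198.5 379.7] 8.9
bridge 0.62 [338. 142. 504. 185.] med [0.5516 0.0649 0.077 ] z [0.075 0.081] rect [570.4  63. ] [182.   36.3] 6.1
chip0 0.63 [397. 222. 415. 240.] med [ 0.5573 -0.0035  0.0526] z [0.047 0.054] rect [539.7  20.3] [16.7 77.1] 37.0
chip0 0.62 [371. 260. 384. 277.] med [ 0.5397 -0.0452  0.0528] z [0.047 0.054] rect [540.6 -47.2] [13.  19.6] 11.4
chip0 0.58 [358. 188. 378. 198.] med [0.5154 0.0272 0.0517] z [0.051 0.053] rect [515.4  26.8] [15.  10.9] 12.7
chip4 0.63 [397. 222. 415. 240.] med [ 0.5573 -0.0035  0.0526] z [0.047 0.054] rect [539.7  20.3] [16.7 77.1] 37.0
chip4 0.62 [371. 260. 384. 277.] med [ 0.5397 -0.0452  0.0528] z [0.047 0.054] rect [540.6 -47.2] [13.  19.6] 11.4
chip4 0.58 [358. 188. 378. 198.] med [0.5154 0.0272 0.0517] z [0.051 0.053] rect [515.4  26.8] [15.  10.9] 12.7
objective 0.55 [486. 203. 531. 241.] med [0.6681 0.015  0.0388] z [0.011 0.047] rect [684.6   7.6] [32.  52.7] 62.4
objective 0.5 [396. 221. 415. 240.] med [ 0.5574 -0.0036  0.0526] z [0.048 0.054] rect [540.7  18.6] [16.5 81.1] 37.5
filter_ring 0.75 [276. 172. 320. 214.] med [0.4476 0.0092 0.0113] z [-0.     0.013] rect [445.6   7. ] [48.6 48.9] 0.8
```

View pics/w0.png

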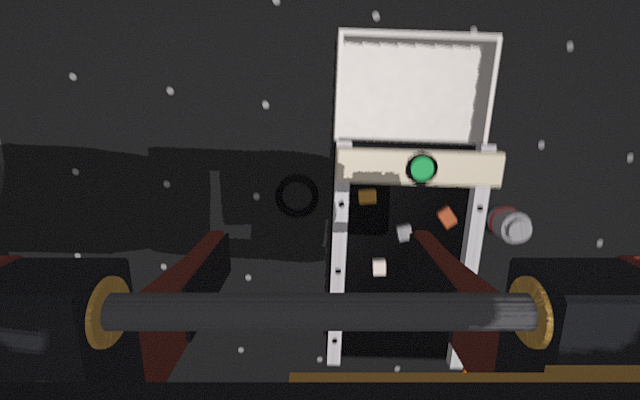

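```bash
python3 d.py 0.56 -0.10 0.45 5.6
```

```text
t 2.55 pos [0.4657 0.0345 0.4047] ja [ 0.05  0.19  1.97  0.    0.98 -0.09] F [-1.  -0.5  0.2] gap 0.0878
yaw a 8.204659557308288 tilt 0.02017109520708874
travel [-2.443  1.236 -0.757] rot [-0.003 -0.002  0.434] dist 0.1704231265876853
```

Emit:
{"name": "servo_tool", "arguments": {
  "travel": [
    [-0.8, 0.4, -0.25],
    [-1.6, 0.8, -0.5],
    [-2.4, 1.2, -0.75],
    [-2.4, 1.2, -0.75],
    [-2.4, 1.2, -0.75]
  ],
  "rotation": [
    [0, 0, 0.2],
    [0, 0, 0.4],
    [0, 0, 0.4],
    [0, 0, 0.4],
    [0, 0, 0.4]
  ]
}}

```text
time: 3.18
ee_pos: [0.5571, -0.0978, 0.449]
tcp_rot: [-0.001, 0.671, 0.742, -0.0]
wrist_force: [-0.6, -0.3, -0.3]
finger_gap: 0.0877
```

```bash
python3 m.py wrist w1 bridge chip0 scraper_foot pad_top; python3 d.py 0.56 -0.10 0.45 5.6
cat > st.py <<'E'
from h import *
import sys
s=np.load('snap_'+sys.argv[1]+'.npz'); W=cloud(s)
ok=s['z_map']>0
for nm,lo,hi,r in [('rail',.0535,.0605,None),('bridge',.0735,.0795,None)]:
    m=ok&(W[...,2]>lo)&(W[...,2]<hi)&(abs(W[...,0]-.56)<.12)&(W[...,1]>-.2)&(W[...,1]<.12)
    m=cv2.morphologyEx(m.astype(np.uint8),cv2.MORPH_OPEN,np.ones((3,3)))
    n,l,st,c=cv2.connectedComponentsWithStats(m)
    for i in range(1,n):
        if st[i,4]<60: continue
        p=W[l==i]; rc=cv2.minAreaRect((p[:,:2]*1000).astype(np.float32))
        print(nm,st[i],np.round(p.mean(0),4),np.round(rc[0],1),np.round(rc[1],1),round(rc[2],1))
E
python3 st.py w1
```

```text
bridge 0.65 [252.   0. 415.  28.] med [0.5527 0.0575 0.0768] z [0.074 0.081] rect [554.1  58.2] [147.9  19. ] 5.8
chip0 0.76 [278.  42. 302.  57.] med [0.5165 0.026  0.0515] z [0.045 0.053] rect [515.7  27. ] [18.7 13.7] 11.2
chip0 0.68 [361. 111. 381. 130.] med [ 0.6055 -0.0346  0.0526] z [0.046 0.054] rect [606.7 -34.6] [17.2 14.1] 63.1
chip0 0.66 [360.  60. 377.  81.] med [0.5976 0.0161 0.0516] z [0.045 0.053] rect [598.4  17. ] [15.4 19.5] 41.6
scraper_foot 0.96 [288. 330. 364. 370.] med [ 0.5917 -0.3398  0.0179] z [0.017 0.019] rect [ 592.2 -340.1] [101.8  63.6] 4.5
pad_top 0.59 [276. 331. 372. 379.] med [ 0.537  -0.3595  0.0058] z [0.001 0.016] rect [ 580.4 -341.8] [150.1  77.5] 27.0
pad_top 0.59 [364. 112. 382. 129.] med [ 0.6059 -0.0347  0.0527] z [0.051 0.054] rect [606.8 -35.4] [15.9 13.9] 62.6
pad_top 0.55 [394. 211. 507. 291.] med [ 0.7507 -0.1709  0.0063] z [0.005 0.008] rect [ 689. -183.] [132.2 222. ] 69.2
t 3.42 pos [ 0.5572 -0.098   0.4495] ja [-0.2   0.29  1.72  0.    1.13 -0.3 ] F [-0.2 -0.8  0.3] gap 0.0876
yaw a 5.761640915534691 tilt 0.03698343298946796
travel [-0.037  0.044 -0.009] rot [-0.006 -0.002  0.027] dist 0.0034973299803712516
rail [ 256   27   22  202 2789] [ 0.4987 -0.0526  0.0568] [499.2 -59.2] [ 14.5 205. ] 6.1
rail [ 385   26   23  202 2807] [ 0.6315 -0.038   0.0569] [632.5 -44.9] [ 14.9 204.9] 6.2
bridge [ 251    0  163   24 3178] [0.5534 0.0578 0.0767] [554.1  58.2] [147.9  19. ] 5.8
```

View pics/w1.png

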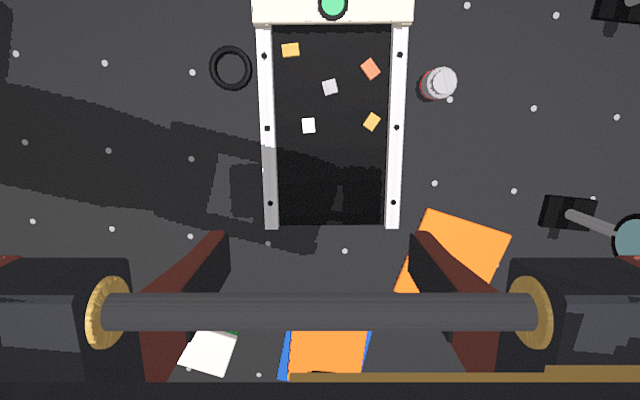

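```bash
python3 d.py 0.585 -0.41 0.45 1
```

```text
t 3.42 pos [ 0.5572 -0.098   0.4495] ja [-0.2   0.29  1.72  0.    1.13 -0.3 ] F [-0.2 -0.8  0.3] gap 0.0876
yaw a 5.761640915534691 tilt 0.03698343298946796
travel [-5.22 -0.06 -0.01] rot [-0.006 -0.002  0.794] dist 0.31321164617017566
```

Emit:
{"name": "servo_tool", "arguments": {
  "travel": [
    [-1, 0, 0],
    [-2, 0, 0],
    [-3, 0, 0],
    [-4, 0, 0],
    [-5, 0, 0],
    [-5.2, 0, 0],
    [-5.2, 0, 0]
  ],
  "rotation": [
    [0, 0, 0.2],
    [0, 0, 0.4],
    [0, 0, 0.6],
    [0, 0, 0.8],
    [0, 0, 0.8],
    [0, 0, 0.8],
    [0, 0, 0.8]
  ]
}}

```text
time: 4.3
ee_pos: [0.5883, -0.4095, 0.4491]
tcp_rot: [-0.001, 0.702, 0.712, 0.0]
wrist_force: [0.2, 0.8, -0.1]
finger_gap: 0.088
```

```bash
python3 m.py wrist w2 scraper_foot scraper_grip pad_top
python3 - <<'E'
from h import *
s=np.load('snap_w2.npz'); W=cloud(s); ok=s['z_map']>0
for nm,lo,hi in [('cap',.092,.105),('foot',.0145,.0215),('pad',.0035,.009)]:
    m=ok&(W[...,2]>lo)&(W[...,2]<hi)&(abs(W[...,0]-.59)<.085)&(abs(W[...,1]+.35)<.1)
    if nm=='pad': 
        c=s['color'].astype(int); m&=(c[...,2]>c[...,0]+40)
    m=cv2.morphologyEx(m.astype(np.uint8),cv2.MORPH_OPEN,np.ones((3,3)))
    p=W[m>0]; rc=cv2.minAreaRect((p[:,:2]*1000).astype(np.float32))
    print(nm,len(p),np.round(p.mean(0),4),np.round(rc[0],1),np.round(rc[1],1),round(rc[2],1))
E
python3 d.py 0.585 -0.41 0.45 1
```

```text
scraper_foot 0.75 [280.  66. 369. 168.] med [ 0.5919 -0.3451  0.018 ] z [0.016 0.098] rect [ 591.8 -345.6] [100.1  99.7] 0.3
scraper_grip 0.65 [278.  67. 373. 171.] med [ 0.592  -0.3451  0.018 ] z [0.016 0.098] rect [ 591.8 -350.6] [115.7 102. ] 88.0
pad_top 0.8 [394.   0. 509.  50.] med [ 0.7401 -0.2421  0.0062] z [0.005 0.008] rect [ 734.2 -236.4] [ 52.7 118.9] 77.6
pad_top 0.74 [268.  58. 377. 171.] med [ 0.558  -0.3395  0.0058] z [0.004 0.007] rect [ 589.6 -346.7] [121.1 117.1] 85.4
pad_top 0.66 [240. 212. 310. 274.] med [ 0.5328 -0.5032  0.0039] z [0.002 0.005] rect [ 532.4 -506.4] [80.7 83.3] 9.8
cap 1274 [ 0.5918 -0.3808  0.0977] [ 592.  -381.3] [28.1 40. ] 89.8
foot 6789 [ 0.5921 -0.3379  0.0178] [ 592.1 -343.3] [ 94.6 100.1] 89.9
pad 2042 [ 0.5784 -0.3443  0.0058] [ 590.  -347.9] [119.7 115.7] 84.4
t 4.5 pos [ 0.5887 -0.4079  0.4499] ja [-0.62  0.52  1.37  0.    1.26 -0.64] F [0.8 0.3 0.3] gap 0.0881
yaw a 0.97211287266714 tilt 0.021104647716774113
travel [-0.034 -0.063 -0.001] rot [-0.001 -0.003 -0.005] dist 0.004294017132651224
```

View pics/w2.png

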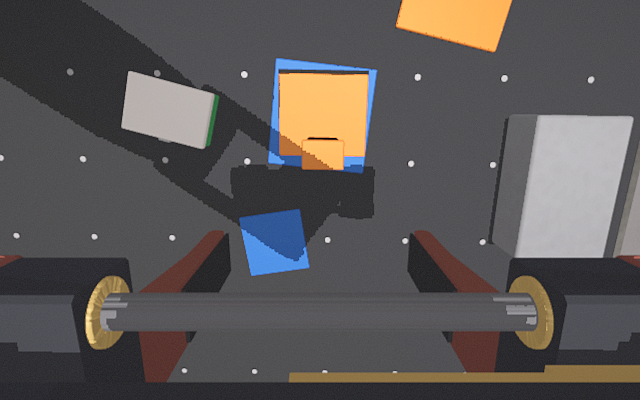

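```bash
python3 d.py 0.592 -0.381 0.229 0
```

```text
t 4.5 pos [ 0.5887 -0.4079  0.4499] ja [-0.62  0.52  1.37  0.    1.26 -0.64] F [0.8 0.3 0.3] gap 0.0881
yaw a 0.97211287266714 tilt 0.021104647716774113
travel [0.446 0.063 3.682] rot [-0.001 -0.003  0.162] dist 0.22258213364673313
```

Emit:
{"name": "servo_tool", "arguments": {
  "travel": [
    [0.45, 0.06, 0.8],
    [0.45, 0.06, 1.6],
    [0.45, 0.06, 2.2],
    [0.45, 0.06, 2.5],
    [0.45, 0.06, 3.0],
    [0.45, 0.06, 3.4],
    [0.45, 0.06, 3.68],
    [0.45, 0.06, 3.68],
    [0.45, 0.06, 3.68]
  ],
  "rotation": [
    [0, 0, 0.16],
    [0, 0, 0.16],
    [0, 0, 0.16],
    [0, 0, 0.16],
    [0, 0, 0.16],
    [0, 0, 0.16],
    [0, 0, 0.16],
    [0, 0, 0.16],
    [0, 0, 0.16]
  ]
}}

```text
time: 5.62
ee_pos: [0.592, -0.3829, 0.2298]
tcp_rot: [0.001, 0.708, 0.707, 0.0]
wrist_force: [0.1, 0.7, 0.2]
finger_gap: 0.0879
```

```bash
python3 d.py 0.592 -0.381 0.229 0;python3 m.py wrist w3 scraper_foot
```

```text
t 5.62 pos [ 0.592  -0.3829  0.2298] ja [-0.59  0.74  1.52 -0.    0.88 -0.59] F [0.1 0.7 0.2] gap 0.0879
yaw a -0.09037154279041712 tilt 0.0807239646836256
travel [ 0.031 -0.001  0.013] rot [ 0.011  0.008 -0.015] dist 0.0020330421699137407
scraper_foot 0.69 [221.  69. 413. 289.] med [ 0.5923 -0.347   0.0181] z [0.017 0.098] rect [ 592.9 -352.5] [112.  108.2] 89.8
```

View pics/w3.png

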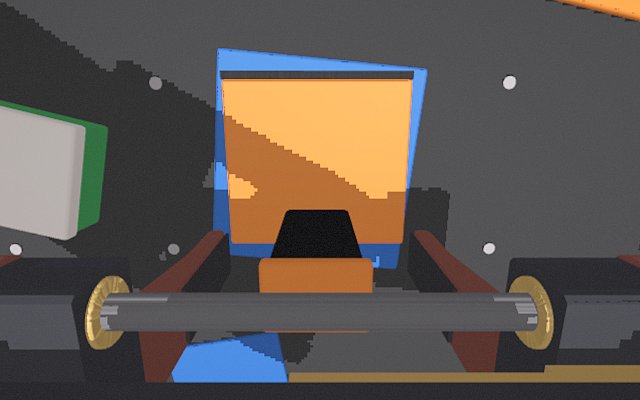

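Emit:
{"name": "servo_tool", "arguments": {
  "travel": [
    [0.03, 0, 0],
    [0.03, 0, 0],
    [0.03, 0, 0],
    [0.03, 0, 0],
    [0.03, 0, 0],
    [0.03, 0, 0],
    [0.03, 0, 0],
    [0.03, 0, 0]
  ],
  "rotation": [
    [0, 0, 0],
    [0, 0, 0],
    [0, 0, 0],
    [0, 0, 0],
    [0, 0, 0],
    [0, 0, 0],
    [0, 0, 0],
    [0, 0, 0]
  ],
  "fingers": 1
}}

```text
time: 6.72
ee_pos: [0.5916, -0.3809, 0.2288]
tcp_rot: [-0.0, 0.708, 0.707, -0.0]
wrist_force: [-0.1, -1.3, 0.5]
finger_gap: 0.0396
```

```bash
python3 d.py 0.592 -0.381 0.30 0
```

```text
t 6.72 pos [ 0.5916 -0.3809  0.2288] ja [-0.59  0.74  1.52 -0.    0.87 -0.59] F [-0.1 -1.3  0.5] gap 0.0396
yaw a -0.09515544496563619 tilt 0.005700531939756173
travel [-0.002  0.006 -1.187] rot [-0.001 -0.    -0.016] dist 0.07123588859487735
```

Emit:
{"name": "servo_tool", "arguments": {
  "travel": [
    [0, 0, 0],
    [0, 0, 0],
    [0, 0, -0.3],
    [0, 0, -0.8],
    [0, 0, -1.4],
    [0, 0, -2],
    [0, 0, -2],
    [0, 0, -2]
  ],
  "rotation": [
    [0, 0, 0],
    [0, 0, 0],
    [0, 0, 0],
    [0, 0, 0],
    [0, 0, 0],
    [0, 0, 0],
    [0, 0, 0],
    [0, 0, 0]
  ]
}}

```text
time: 7.72
ee_pos: [0.5912, -0.3805, 0.3482]
tcp_rot: [-0.001, 0.708, 0.707, -0.0]
wrist_force: [-0.5, 0.4, -3.6]
finger_gap: 0.0396
```

```bash
cat > sc.py <<'E'
from h import *
import sys
from scipy.spatial.transform import Rotation as R
# scraper foot in tool frame from wrist snapshot
s=np.load('snap_'+sys.argv[1]+'.npz'); W=cloud(s); ok=s['z_map']>0
st=telemetry.read_state(); q=st['tcp_rot']; T=R.from_quat([q[1],q[2],q[3],q[0]])
P=T.inv().apply((W-st['ee_pos']).reshape(-1,3)).reshape(W.shape)
c=s['color'].astype(int)
m=ok&(abs(P[...,2]-.211)<.006)&(abs(P[...,1])<.08)&(P[...,0]>0)&(P[...,0]<.12)&(c[...,0]>c[...,2]+30)
m=cv2.morphologyEx(m.astype(np.uint8),cv2.MORPH_OPEN,np.ones((3,3)))
p=P[m>0]; rc=cv2.minAreaRect((p[:,:2]*1000).astype(np.float32))
A=np.c_[p[:,:2],np.ones(len(p))]; co=np.linalg.lstsq(A,p[:,2],rcond=None)[0]
print('foot top in tool: n',len(p),'rect',np.round(rc[0],1),np.round(rc[1],1),round(rc[2],1),'xrange',np.round(np.percentile(p[:,0],[1,99]),4),'plane z=',np.round(co,4),'tcp z',st['ee_pos'][2])
m2=ok&(abs(P[...,2]-.211)<.006)&(abs(P[...,1])<.08)&(P[...,0]>0)&(P[...,0]<.12)
p=P[m2];print('xmax incl rubber',np.percentile(p[:,0],[98,99.7]))
E
python3 m.py wrist w4 scraper_foot; python3 sc.py w4; python3 d.py 0.592 -0.381 0.35 0
```

```text
scraper_foot 0.97 [222.  74. 414. 337.] med [ 0.592  -0.3464  0.1373] z [0.136 0.217] rect [ 591.7 -415.4] [171.8 267.3] 0.1
foot top in tool: n 25582 rect [39.8  1.3] [ 79.6 100.5] 0.0 xrange [0.0016 0.0789] plane z= [ 0.0087 -0.      0.2096] tcp z 0.34697510369794227
xmax incl rubber [0.08225249 0.08332563]
t 7.83 pos [ 0.5911 -0.3804  0.347 ] ja [-0.59  0.6   1.48  0.    1.07 -0.59] F [-0.9  0.2 -3.1] gap 0.0396
yaw a -0.09027293182105543 tilt 0.1848334803457842
travel [-0.01   0.015 -0.05 ] rot [-0.026 -0.017 -0.015] dist 0.003220161250729716
```

View pics/w4.png

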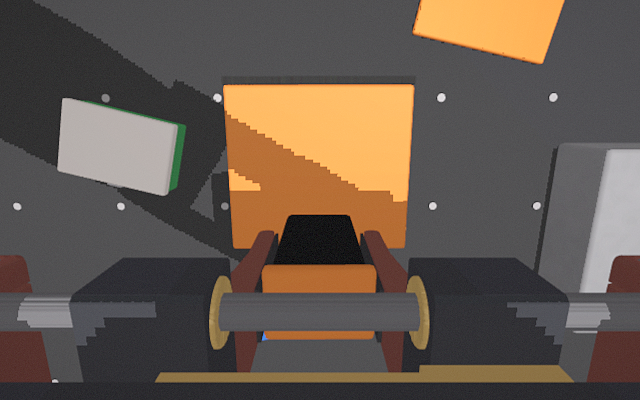

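```bash
python3 d.py 0.5769 -0.170 0.347 6.1
```

```text
t 7.83 pos [ 0.5911 -0.3804  0.347 ] ja [-0.59  0.6   1.48  0.    1.07 -0.59] F [-0.9  0.2 -3.1] gap 0.0396
yaw a -0.09027293182105543 tilt 0.1848334803457842
travel [ 3.506 -0.242  0.007] rot [-0.025 -0.018 -1.032] dist 0.21086464929691096
```

Emit:
{"name": "servo_tool", "arguments": {
  "travel": [
    [0.5, -0.04, 0],
    [1.1, -0.1, 0],
    [1.7, -0.14, 0],
    [2.3, -0.18, 0],
    [2.9, -0.22, 0],
    [3.3, -0.24, 0],
    [3.5, -0.24, 0],
    [3.5, -0.24, 0.5],
    [3.5, -0.24, 0.8],
    [3.5, -0.24, 0.8]
  ],
  "rotation": [
    [0, 0, -0.2],
    [0, 0, -0.4],
    [0, 0, -0.6],
    [0, 0, -0.8],
    [0, 0, -1.03],
    [0, 0, -1.03],
    [0, 0, -1.03],
    [0, 0, -1.03],
    [0, 0, -1.03],
    [0, 0, -1.03]
  ]
}}

```text
time: 9.07
ee_pos: [0.5771, -0.1711, 0.2992]
tcp_rot: [-0.002, 0.669, 0.743, -0.001]
wrist_force: [0.1, -0.9, -2.2]
finger_gap: 0.0398
```

```bash
python3 m.py wrist w5 chip0; python3 sc.py w5; python3 d.py 0.5769 -0.170 0.2675 6.1
```

```text
chip0 0.74 [266.   0. 292.  22.] med [ 0.5415 -0.0495  0.0526] z [0.048 0.054] rect [541.2 -49.1] [13.9  8.9] 6.3
chip0 0.63 [379.   0. 403.  15.] med [ 0.6049 -0.0408  0.0521] z [0.045 0.054] rect [604.7 -40.9] [ 7.2 14.1] 86.8
foot top in tool: n 25528 rect [40.  -0.7] [100.2  79.8] 89.9 xrange [0.0019 0.0792] plane z= [0.0106 0.0048 0.2126] tcp z 0.30101384050683355
xmax incl rubber [0.0826991  0.08398031]
t 9.18 pos [ 0.5778 -0.1713  0.301 ] ja [-0.31  0.52  1.75 -0.    0.87 -0.41] F [ 0.3 -0.5 -2.7] gap 0.0395
yaw a 6.048291791637999 tilt 0.005286837629040041
travel [ 0.023 -0.013  0.559] rot [ 0.     0.001 -0.009] dist 0.03355200514561173
```

View pics/w5.png

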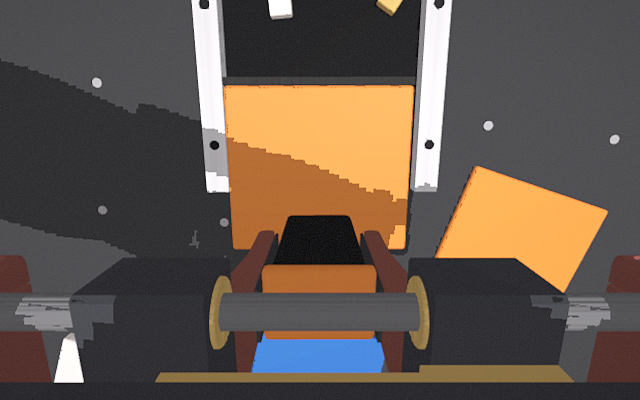

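```bash
cat > rel.py <<'E'
from h import *
import sys
s=np.load('snap_'+sys.argv[1]+'.npz'); W=cloud(s); ok=s['z_map']>0; c=s['color'].astype(int)
a=np.radians(6.1); u=np.array([-np.sin(a),np.cos(a)]); v=np.array([-np.cos(a),-np.sin(a)]); O=np.array([.5629,-.0247])
S=np.stack([(W[...,:2]-O)@u,(W[...,:2]-O)@v,W[...,2]],-1)
lo,hi=float(sys.argv[2]),float(sys.argv[3])
m=ok&(S[...,2]>lo)&(S[...,2]<hi)&(c[...,0]>c[...,2]+30)&(abs(S[...,1])<.08)&(S[...,0]<.2)
m=cv2.morphologyEx(m.astype(np.uint8),cv2.MORPH_OPEN,np.ones((5,5)))
p=S[m>0]; rc=cv2.minAreaRect((p[:,:2]*1000).astype(np.float32)); print('foot in stage',np.round(rc[0],1),np.round(rc[1],1),round(rc[2],2),'z',np.median(p[:,2]),'x,y range',np.round(np.percentile(p[:,0],[.5,99.5]),4),np.round(np.percentile(p[:,1],[.5,99.5]),4))
for sg in (1,-1):
    m=ok&(S[...,2]>.054)&(S[...,2]<.060)&(S[...,1]*sg>.055)&(S[...,1]*sg<.08)&(S[...,0]>-.135)&(S[...,0]<.07)
    p=S[m]
    if len(p)>50: co=np.polyfit(p[:,0],p[:,1],1); print('rail',sg,len(p),np.round(np.percentile(p[:,1],[1,50,99]),4),'slope deg',np.degrees(co[0]))
E
python3 rel.py w5 .082 .098
```

```text
foot in stage [-113.1    1.3] [100.2  91.1] 89.88 z 0.0879244377902405 x,y range [-0.1554 -0.0678] [-0.0478  0.0505]
rail 1 4632 [0.0595 0.0664 0.0736] slope deg -0.08584481209994464
rail -1 4658 [-0.0742 -0.0669 -0.0601] slope deg -0.019620714030499357
```

Emit:
{"name": "servo_tool", "arguments": {
  "travel": [
    [0, 0.02, 0.3],
    [0, 0.02, 0.45],
    [0, 0.02, 0.48],
    [0, 0.02, 0.5],
    [0, 0.02, 0.5]
  ],
  "rotation": [
    [0, 0, 0],
    [0, 0, 0],
    [0, 0, 0],
    [0, 0, 0],
    [0, 0, 0]
  ]
}}

```text
time: 9.8
ee_pos: [0.5789, -0.1707, 0.2711]
tcp_rot: [0.0, 0.669, 0.744, 0.0]
wrist_force: [0.1, -0.5, -2.4]
finger_gap: 0.0397
```

```bash
python3 m.py wrist w6 chip0; python3 rel.py w6 .05 .066; python3 d.py 0.5769 -0.170 0.2675 6.1
```

```text
chip0 0.38 [257.   1. 284.   8.] med [ 0.5415 -0.0528  0.0486] z [0.046 0.052] rect [542.5 -52.7] [11.9  1. ] 12.3
foot in stage [-113.2   -1.2] [100.6  91.1] 89.9 z 0.05979361608479966 x,y range [-0.1554 -0.0678] [-0.0504  0.0479]
rail 1 5669 [0.0594 0.0662 0.0736] slope deg -0.021691299298100677
rail -1 5621 [-0.0742 -0.0669 -0.0601] slope deg -0.0042984475281153236
t 9.9 pos [ 0.5789 -0.1707  0.2712] ja [-0.31  0.57  1.76 -0.    0.82 -0.41] F [-0.2  0.7 -2.4] gap 0.0397
yaw a 6.087609961011202 tilt 0.033364882065049374
travel [ 0.015 -0.032  0.062] rot [ 0.005  0.002 -0.002] dist 0.004269969034685438
```

View pics/w6.png

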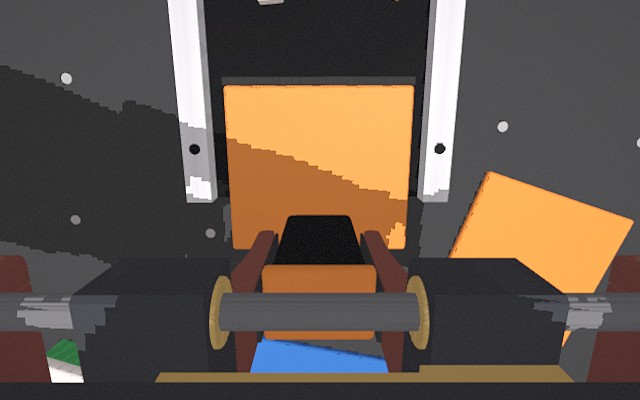

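Emit:
{"name": "servo_tool", "arguments": {
  "travel": [
    [0, -0.015, 0.025],
    [0.15, -0.015, 0.025],
    [0.35, -0.015, 0.025],
    [0.55, -0.015, 0.025],
    [0.75, -0.015, 0.025],
    [0.95, -0.015, 0.025],
    [1.15, -0.015, 0.025],
    [1.35, -0.015, 0.025],
    [1.5, -0.015, 0.025],
    [1.5, -0.015, 0.025]
  ],
  "rotation": [
    [0, 0, 0],
    [0, 0, 0],
    [0, 0, 0],
    [0, 0, 0],
    [0, 0, 0],
    [0, 0, 0],
    [0, 0, 0],
    [0, 0, 0],
    [0, 0, 0],
    [0, 0, 0]
  ]
}}

```text
time: 11.15
ee_pos: [0.5683, -0.0806, 0.2694]
tcp_rot: [-0.0, 0.668, 0.744, -0.0]
wrist_force: [1.1, -0.5, -2.1]
finger_gap: 0.0392
```

```bash
python3 m.py wrist w7 chip0; python3 rel.py w7 .05 .066; python3 m.py side s7 chip0;python3 d.py 0.5769 -0.170 0.2675 6.1
python3 - <<'E'
import cv2
a=cv2.imread('pics/s7.png')[170:300,260:400]; a=cv2.resize(a,None,fx=4,fy=4,interpolation=cv2.INTER_CUBIC); cv2.imwrite('pics/s7c.png',a)
E
```

```text
chip0 0.93 [375.  40. 400.  76.] med [0.5949 0.0155 0.0528] z [0.051 0.054] rect [595.3  15.7] [11.9 16.1] 6.4
chip0 0.79 [220.   7. 262.  34.] med [0.5168 0.0258 0.0517] z [0.049 0.053] rect [516.2  26.3] [17.2 12.5] 11.9
chip0 0.74 [307.  46. 335.  76.] med [0.5593 0.0106 0.0527] z [0.051 0.054] rect [559.1  10.9] [13.8 17.3] 6.7
foot in stage [-1.7 -0.1] [100.4 132.3] 89.89 z 0.05802640954175087 x,y range [-0.0643  0.0609] [-0.0492  0.049 ]
rail 1 7134 [0.0596 0.0663 0.0737] slope deg -0.03644926677405101
rail -1 7112 [-0.0741 -0.0667 -0.0599] slope deg -0.021040231605967862
t 11.35 pos [ 0.5684 -0.0816  0.2694] ja [-0.16  0.54  1.82 -0.    0.78 -0.27] F [-0.4 -0.5 -2.4] gap 0.0394
yaw a 6.066202797301687 tilt 0.00885676708743802
travel [-1.48  -0.015  0.032] rot [ 0.001  0.001 -0.006] dist 0.0888488134284428
```

View pics/w7.png

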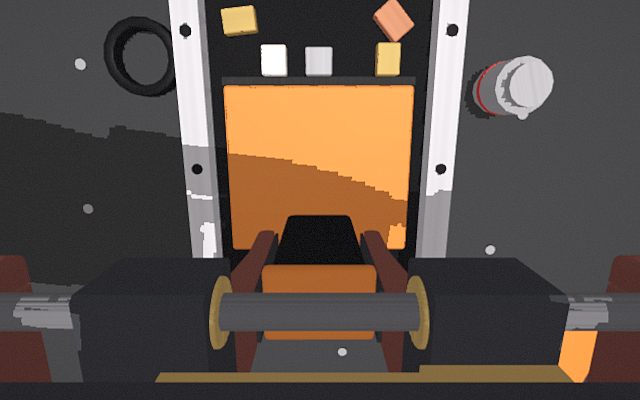

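View pics/s7c.png

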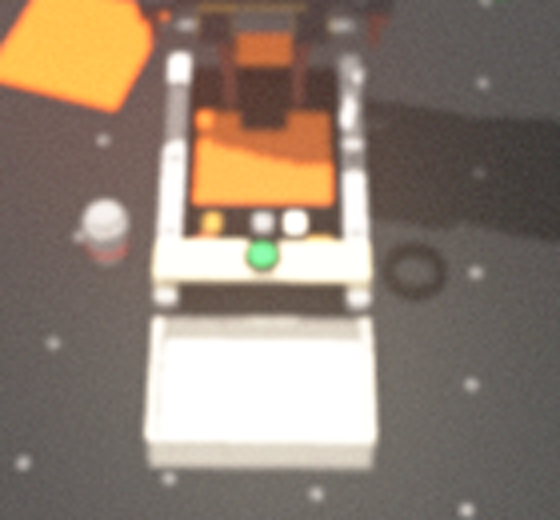

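Emit:
{"name": "servo_tool", "arguments": {
  "travel": [
    [0.15, 0, 0],
    [0.35, 0, 0],
    [0.55, 0, 0],
    [0.75, 0, 0],
    [0.95, 0, 0],
    [1.15, 0, 0],
    [1.35, 0, 0],
    [1.5, 0, 0],
    [1.57, 0, 0],
    [1.57, 0, 0]
  ],
  "rotation": [
    [0, 0, 0],
    [0, 0, 0],
    [0, 0, 0],
    [0, 0, 0],
    [0, 0, 0],
    [0, 0, 0],
    [0, 0, 0],
    [0, 0, 0],
    [0, 0, 0],
    [0, 0, 0]
  ]
}}

```text
time: 12.6
ee_pos: [0.5583, 0.0126, 0.2694]
tcp_rot: [0.0, 0.668, 0.744, -0.0]
wrist_force: [-0.8, 0.0, -2.9]
finger_gap: 0.0394
```

```bash
python3 m.py wrist w8 chip0; python3 m.py side s8 chip0;python3 d.py 0.5769 -0.170 0.2675 6.1
python3 - <<'E'
import cv2,numpy as np
a=cv2.imread('pics/s8.png')[170:300,260:400]; a=cv2.resize(a,None,fx=3,fy=3,interpolation=cv2.INTER_CUBIC)
w=cv2.resize(cv2.imread('pics/w8.png'),(380,238)); c=np.zeros((390,800,3),np.uint8); c[:,:420]=a; c[:238,420:]=w; cv2.imwrite('pics/s8c.png',c)
E
```

```text
chip0 0.92 [341.  56. 373.  76.] med [0.5742 0.1096 0.0118] z [0.01  0.013] rect [574.2 109.8] [17.9 13. ] 7.7
chip0 0.68 [241.  57. 272.  75.] med [0.5089 0.1019 0.0119] z [0.01  0.013] rect [508.6 101.8] [16.8 11. ] 5.3
chip0 0.54 [307.  72. 329.  75.] med [0.55   0.1006 0.0189] z [0.018 0.02 ] rect [549.3 100.6] [11.8  1.4] 5.3
chip0 0.5 [309. 202. 343. 252.] med [0.553  0.028  0.0581] z [0.046 0.138] rect [554.4  24.9] [ 97.5 152.1] 6.0
t 12.8 pos [0.5584 0.0121 0.2694] ja [ 0.    0.52  1.86 -0.    0.76 -0.11] F [ 0.3  0.4 -2.3] gap 0.0395
yaw a 6.062260421532796 tilt 0.0038631574444552294
travel [-3.05  -0.014  0.031] rot [ 0.     0.001 -0.006] dist 0.1830279606556667
```

View pics/s8c.png

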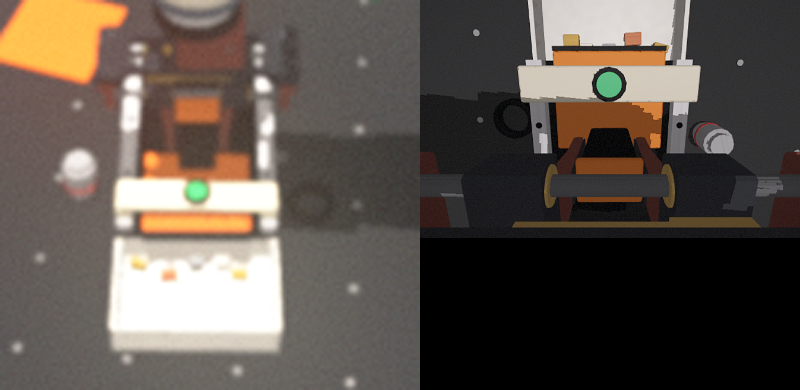

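Emit:
{"name": "servo_tool", "arguments": {
  "travel": [
    [-0.3, 0, 0],
    [-0.7, 0, 0],
    [-1.1, 0, 0],
    [-1.5, 0, 0],
    [-1.9, 0, 0],
    [-2.3, 0, 0],
    [-2.7, 0, -0.1],
    [-3, 0, -0.6],
    [-3, 0, -1.2],
    [-3, 0, -1.2]
  ],
  "rotation": [
    [0, 0, 0],
    [0, 0, 0],
    [0, 0, 0],
    [0, 0, 0],
    [0, 0, 0],
    [0, 0, 0],
    [0, 0, 0],
    [0, 0, 0],
    [0, 0, 0],
    [0, 0, 0]
  ]
}}

```text
time: 14.05
ee_pos: [0.5781, -0.1683, 0.344]
tcp_rot: [0.003, 0.669, 0.743, 0.001]
wrist_force: [0.3, 0.2, -3.1]
finger_gap: 0.0395
```

```bash
python3 m.py wrist w9 chip0; python3 m.py side s9 chip0; python3 m.py top t9 chip0; python3 d.py 0.592 -0.381 0.34 0
python3 - <<'E'
import cv2,numpy as np
a=cv2.imread('pics/s9.png')[170:300,260:400]; a=cv2.resize(a,None,fx=3,fy=3,interpolation=cv2.INTER_CUBIC)
w=cv2.resize(cv2.imread('pics/t9.png')[150:260,220:360],(380,299)); c=np.zeros((390,800,3),np.uint8); c[:,:420]=a; c[:299,420:]=w; cv2.imwrite('pics/s9c.png',c)
E
```

```text
chip0 0.47 [205.   2. 424. 181.] med [ 0.5632 -0.0535  0.0452] z [0.044 0.058] rect [569.9 -90.1] [179.3 129.3] 6.2
chip0 0.27 [361. 147. 391. 172.] med [ 0.4176 -0.3241  0.0287] z [0.002 0.033] rect [ 413.2 -354.9] [99. 92.] 76.5
t 14.35 pos [ 0.577  -0.1665  0.3399] ja [-0.3   0.47  1.73 -0.    0.95 -0.41] F [ 0.3  0.1 -2.8] gap 0.0395
yaw a 6.098808836497296 tilt 0.1434273597789078
travel [-3.582 -0.131 -0.005] rot [-0.023 -0.008  1.016] dist 0.21505857645041931
```

View pics/s9c.png

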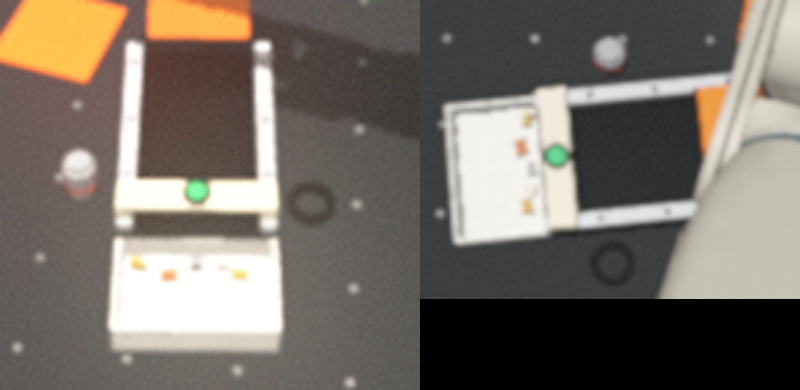

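View pics/w9.png

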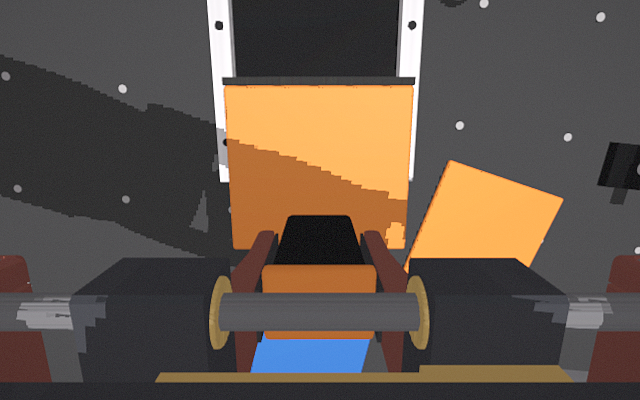

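```bash
python3 - <<'E'
from h import *
out=[]
for n in ['t9','s9']:
    s=np.load('snap_'+n+'.npz'); W=cloud(s)
    a=np.radians(6.1); u=np.array([-np.sin(a),np.cos(a)]); v=np.array([-np.cos(a),-np.sin(a)]); O=np.array([.5629,-.0247])
    S=np.stack([(W[...,:2]-O)@u,(W[...,:2]-O)@v,W[...,2]],-1)
    m=(S[...,0]>.112)&(S[...,0]<.196)&(abs(S[...,1])<.066)
    h=np.where(m,S[...,2],0)
    mm=((h>.0095)&(h<.03)).astype(np.uint8)
    k,l,st,c=cv2.connectedComponentsWithStats(mm,connectivity=4)
    for i in range(1,k):
        if st[i,4]>3: p=S[l==i]; print(n,st[i],np.round(np.median(p,0),3),np.round(np.ptp(p,axis=0),3),s['color'][l==i].mean(0).round())
    b=(slice(170,245),slice(225,285)) if n=='t9' else (slice(240,292),slice(292,360))
    im=np.clip(s['color'][b][...,::-1].astype(float),0,255); im=255*(im/255)**3
    out.append(cv2.resize(im.astype(np.uint8),(400,400),interpolation=cv2.INTER_CUBIC))
cv2.imwrite('pics/tray9.png',np.hstack(out))
E
```

```text
t9 [257 191   4   6  18] [ 0.124 -0.054  0.015] [0.01  0.015 0.008] [218. 199. 164.]
t9 [255 201   4   6  20] [ 0.133 -0.026  0.012] [0.01  0.016 0.008] [220. 171. 146.]
t9 [259 209   3   5  14] [0.125 0.001 0.018] [0.007 0.012 0.006] [212. 211. 209.]
t9 [260 217   3   5  13] [0.124 0.025 0.018] [0.006 0.012 0.012] [233. 229. 222.]
t9 [257 223   4   6  18] [0.133 0.041 0.012] [0.01  0.015 0.009] [226. 204. 158.]
s9 [302 251   3   3   5] [ 0.113 -0.061  0.025] [0.002 0.006 0.011] [219. 208. 195.]
s9 [309 251   2   3   4] [ 0.113 -0.044  0.022] [0.001 0.003 0.009] [220. 210. 196.]
s9 [320 251   6   4  11] [ 0.113 -0.007  0.023] [0.004 0.014 0.014] [223. 214. 200.]
s9 [331 251   3   4   7] [0.113 0.022 0.023] [0.003 0.006 0.012] [224. 216. 201.]
s9 [336 251   2   3   4] [0.113 0.036 0.024] [0.002 0.003 0.008] [219. 210. 194.]
s9 [311 252   5   3  11] [ 0.113 -0.032  0.018] [0.002 0.011 0.01 ] [227. 220. 205.]
s9 [325 253   3   2   4] [0.112 0.005 0.016] [0.002 0.006 0.005] [223. 215. 200.]
s9 [339 253   6   3   9] [0.113 0.044 0.019] [0.002 0.014 0.009] [227. 220. 207.]
s9 [323 255   5   6  21] [0.128 0.002 0.017] [0.017 0.011 0.01 ] [235. 230. 223.]
s9 [303 256   6   5  20] [ 0.128 -0.053  0.015] [0.011 0.014 0.01 ] [248. 229. 176.]
s9 [332 256   5   5  21] [0.128 0.027 0.017] [0.01  0.011 0.015] [252. 249. 242.]
s9 [313 260   7   4  20] [ 0.137 -0.023  0.011] [0.012 0.017 0.007] [251. 212. 177.]
s9 [337 260   6   3  14] [0.135 0.041 0.012] [0.008 0.014 0.003] [253. 239. 184.]
```

View pics/tray9.png

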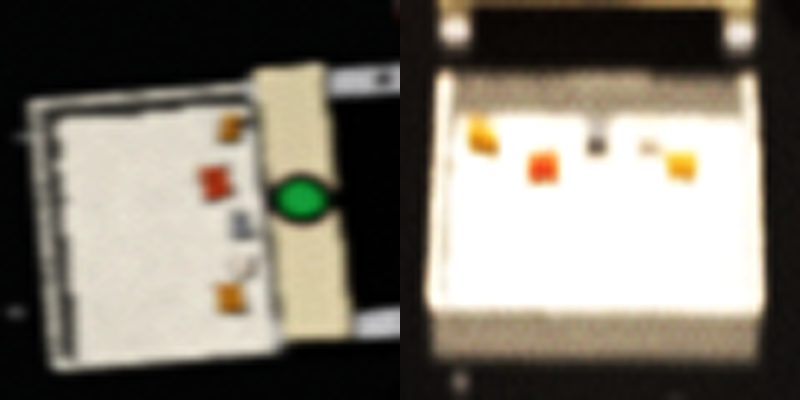

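```bash
python3 d.py 0.590 -0.385 0.34 0
```

```text
t 14.35 pos [ 0.577  -0.1665  0.3399] ja [-0.3   0.47  1.73 -0.    0.95 -0.41] F [ 0.3  0.1 -2.8] gap 0.0395
yaw a 6.098808836497296 tilt 0.1434273597789078
travel [-3.645 -0.171 -0.005] rot [-0.023 -0.008  1.016] dist 0.21892073115283742
```

Emit:
{"name": "servo_tool", "arguments": {
  "travel": [
    [-0.5, -0.02, 0],
    [-1.1, -0.05, 0],
    [-1.7, -0.08, 0],
    [-2.3, -0.11, 0],
    [-2.9, -0.14, 0],
    [-3.4, -0.17, 0],
    [-3.64, -0.17, 0],
    [-3.64, -0.17, 0.5],
    [-3.64, -0.17, 1.0],
    [-3.64, -0.17, 1.0]
  ],
  "rotation": [
    [0, 0, 0.2],
    [0, 0, 0.4],
    [0, 0, 0.6],
    [0, 0, 0.8],
    [0, 0, 1.02],
    [0, 0, 1.02],
    [0, 0, 1.02],
    [0, 0, 1.02],
    [0, 0, 1.02],
    [0, 0, 1.02]
  ]
}}

```text
time: 15.6
ee_pos: [0.5896, -0.3835, 0.2781]
tcp_rot: [-0.003, 0.707, 0.707, -0.001]
wrist_force: [-0.9, 0.0, -2.3]
finger_gap: 0.0396
```

```bash
python3 m.py wrist w10 pad_top; python3 sc.py w10; python3 d.py 0.590 -0.385 0.2305 0
```

```text
pad_top 0.98 [253. 338. 304. 371.] med [ 0.5546 -0.5139  0.004 ] z [0.003 0.005] rect [ 551.3 -462.9] [ 44.3 136.4] 2.5
pad_top 0.91 [244.  63. 364.  75.] med [ 0.5665 -0.2896  0.0058] z [0.004 0.007] rect [ 578.2 -287.9] [ 9.3 79.5] 89.4
pad_top 0.75 [444.   0. 629.  47.] med [ 0.7471 -0.2549  0.0062] z [0.004 0.007] rect [ 733.  -259.4] [ 28.  124.2] 89.6
foot top in tool: n 25628 rect [40.6 -1.5] [ 81.  100.2] 0.0 xrange [0.0023 0.0804] plane z= [0.0083 0.0065 0.2142] tcp z 0.28154537401939006
xmax incl rubber [0.0839863  0.08526744]
t 15.7 pos [ 0.5908 -0.3844  0.2815] ja [-0.59  0.68  1.51  0.    0.96 -0.59] F [ 0.9  0.3 -1.9] gap 0.0399
yaw a 0.0004446426330233199 tilt 0.02451367628286747
travel [-0.01  -0.013  0.851] rot [-0.003 -0.003  0.   ] dist 0.051054394297281896
```

View pics/w10.png

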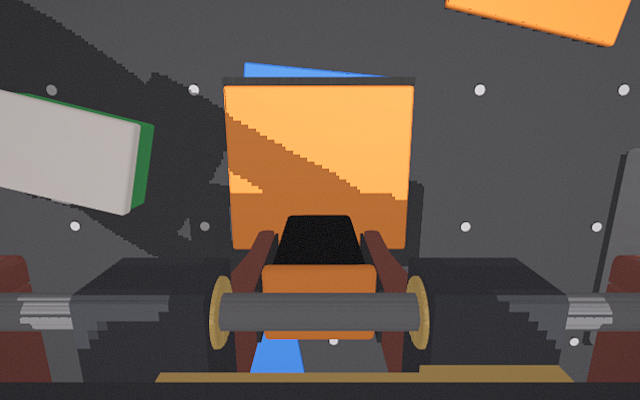

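Emit:
{"name": "servo_tool", "arguments": {
  "travel": [
    [0, 0, 0.35],
    [0, 0, 0.65],
    [0, 0, 0.78],
    [0, 0, 0.78],
    [0, 0, 0.78]
  ],
  "rotation": [
    [0, 0, 0],
    [0, 0, 0],
    [0, 0, 0],
    [0, 0, 0],
    [0, 0, 0]
  ]
}}

```text
time: 16.32
ee_pos: [0.5907, -0.385, 0.2349]
tcp_rot: [0.0, 0.707, 0.707, 0.0]
wrist_force: [0.5, 0.2, -2.6]
finger_gap: 0.0398
```

```bash
python3 m.py wrist w11 scraper_foot; python3 d.py 0.590 -0.385 0.2295 0
```

```text
scraper_foot 0.68 [222.  74. 414. 341.] med [ 0.5917 -0.3513  0.0238] z [0.022 0.104] rect [ 591.3 -350.5] [ 98.2 108.6] 89.9
t 16.43 pos [ 0.5907 -0.385   0.2353] ja [-0.59  0.74  1.52 -0.    0.89 -0.59] F [-0.  -0.  -2.5] gap 0.0396
yaw a -0.0357502011394262 tilt 0.06938368315575535
travel [ 0.001 -0.012  0.096] rot [ 0.009  0.007 -0.006] dist 0.005820595573952282
```

Emit:
{"name": "servo_tool", "arguments": {
  "travel": [
    [0, 0, 0.05],
    [0, 0, 0.09],
    [0, 0, 0.09],
    [0, 0, 0.09]
  ],
  "rotation": [
    [0, 0, 0],
    [0, 0, 0],
    [0, 0, 0],
    [0, 0, 0]
  ]
}}

```text
time: 16.92
ee_pos: [0.5905, -0.3848, 0.2292]
tcp_rot: [-0.0, 0.707, 0.707, 0.0]
wrist_force: [-0.6, 0.9, -2.5]
finger_gap: 0.04
```

Emit:
{"name": "servo_tool", "arguments": {
  "travel": [
    [0, 0, 0],
    [0, 0, 0],
    [0, 0, 0],
    [0, 0, 0],
    [0, 0, 0],
    [0, 0, 0],
    [0, 0, 0],
    [0, 0, 0]
  ],
  "rotation": [
    [0, 0, 0],
    [0, 0, 0],
    [0, 0, 0],
    [0, 0, 0],
    [0, 0, 0],
    [0, 0, 0],
    [0, 0, 0],
    [0, 0, 0]
  ],
  "fingers": -1
}}

```text
time: 17.92
ee_pos: [0.5904, -0.3848, 0.2291]
tcp_rot: [-0.0, 0.707, 0.707, -0.0]
wrist_force: [0.0, 0.4, -0.2]
finger_gap: 0.0881
```

```bash
python3 m.py wrist w12 scraper_foot; python3 d.py 0.590 -0.385 0.2295 0
```

```text
scraper_foot 0.8 [223.  73. 416. 338.] med [ 0.5914 -0.3518  0.0181] z [0.017 0.098] rect [ 592.  -383.9] [170.1 107.6] 90.0
t 18.02 pos [ 0.5905 -0.3848  0.2292] ja [-0.59  0.74  1.52  0.    0.88 -0.59] F [-0.2 -0.  -0.6] gap 0.0876
yaw a -0.03009666347046367 tilt 0.000699073281646384
travel [-0.003 -0.008 -0.006] rot [-0.    -0.    -0.005] dist 0.0005931880805670418
```

View pics/w12.png

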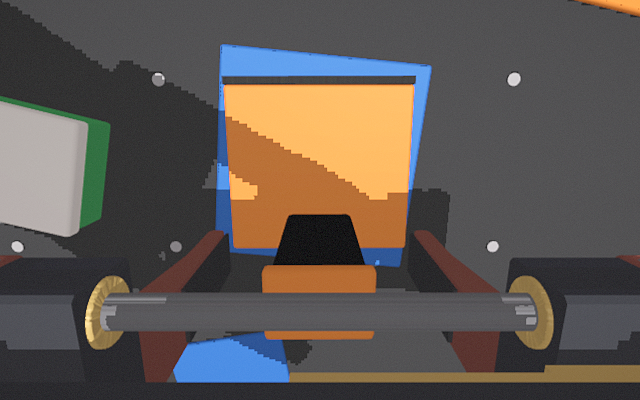

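Scraper rests on the pad (foot 223–416 × 75–248 px, inside the blue), fingers clear on both sides. Rising straight up and checking.

Emit:
{"name": "servo_tool", "arguments": {
  "travel": [
    [0, 0, -0.3],
    [0, 0, -0.8],
    [0, 0, -1.5],
    [0, 0, -2.3],
    [0, 0, -3],
    [-0.4, 0, -3.6],
    [-0.4, 0, -3.6],
    [-0.4, 0, -3.6]
  ],
  "rotation": [
    [0, 0, 0],
    [0, 0, 0],
    [0, 0, 0],
    [0, 0, 0],
    [0, 0, 0],
    [0, 0, 0],
    [0, 0, 0],
    [0, 0, 0]
  ]
}}

```text
time: 19.02
ee_pos: [0.59, -0.4084, 0.4449]
tcp_rot: [-0.0, 0.707, 0.707, 0.0]
wrist_force: [0.1, 0.8, -0.1]
finger_gap: 0.0875
```

```bash
python3 m.py wrist w13 scraper_foot pad_top;  python3 m.py top t13 scraper_foot
python3 - <<'E'
from h import *
s=np.load('snap_w13.npz'); W=cloud(s); ok=s['z_map']>0
for nm,lo,hi in [('cap',.092,.105),('foot',.0145,.0215),('pad',.0035,.009)]:
    m=ok&(W[...,2]>lo)&(W[...,2]<hi)&(abs(W[...,0]-.59)<.085)&(abs(W[...,1]+.35)<.1)
    if nm=='pad': 
        c=s['color'].astype(int); m&=(c[...,2]>c[...,0]+40)
    m=cv2.morphologyEx(m.astype(np.uint8),cv2.MORPH_OPEN,np.ones((3,3)))
    p=W[m>0]; rc=cv2.minAreaRect((p[:,:2]*1000).astype(np.float32))
    A=np.c_[p[:,:2],np.ones(len(p))]; co=np.linalg.lstsq(A,p[:,2],rcond=None)[0]
    print(nm,len(p),np.round(rc[0],1),np.round(rc[1],1),round(rc[2],1),'slope',co[:2].round(4))
t=cv2.imread('pics/t13.png')[120:290,130:490]; cv2.imwrite('pics/t13c.png',cv2.resize(t,None,fx=2.2,fy=2.2,interpolation=cv2.INTER_CUBIC))
E
```

```text
scraper_foot 0.56 [274.  73. 366. 176.] med [ 0.5914 -0.3501  0.018 ] z [0.016 0.098] rect [ 592.1 -358. ] [103.4 116.2] 1.5
pad_top 0.93 [241. 213. 309. 276.] med [ 0.5331 -0.5036  0.0038] z [0.002 0.005] rect [ 532.3 -506.4] [79.8 83.2] 9.7
pad_top 0.8 [390.   2. 505.  46.] med [ 0.739  -0.243   0.0062] z [0.005 0.008] rect [ 732.8 -248.6] [ 47.3 122.7] 89.9
pad_top 0.56 [266.  57. 377. 170.] med [ 0.5781 -0.3137  0.0058] z [0.004 0.007] rect [ 590.3 -348.1] [123.  116.8] 84.3
scraper_foot 0.61 [393. 186. 433. 217.] med [ 0.5871 -0.3501  0.0179] z [0.013 0.098] rect [ 592.9 -347.8] [104.7  99.4] 0.4
cap 1294 [ 591.2 -385.6] [39.6 28.3] 0.2 slope [ 0.0029 -0.0115]
foot 6859 [ 591.3 -348.3] [ 94.6 100. ] 89.9 slope [0.0002 0.0002]
pad 2374 [ 589.9 -347.9] [119.8 115.8] 84.4 slope [ 0.0002 -0.0001]
```

View pics/t13c.png

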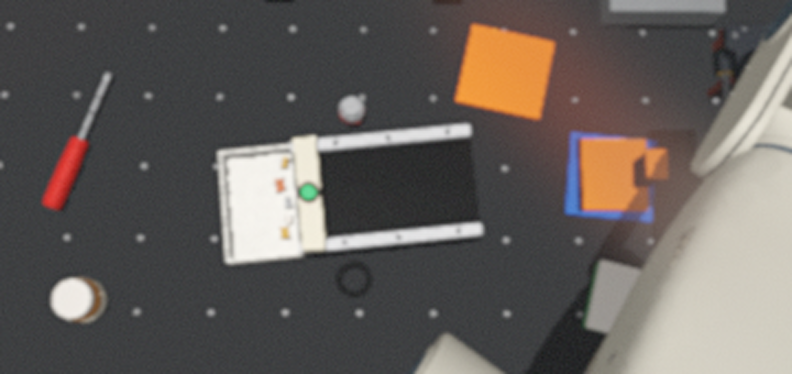

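The top view shows the lane empty, the chips in the tray (around 285,200 in the crop), and the objective, ring, jar and screwdriver where they were. The scraper stands flat, its foot about 1.5 mm from the pad's centre. Handing in.

```bash
python3 -c "
from plant import workorder
print(workorder.job_done())"
```

```text
the job is handed in; nothing more can be done
None
```

I swept all five chips off the stage plate into the catch tray in one pass under the bridge. I then put the scraper back on the larger blue pad and handed the job in at about 19 s of the 53 s allowed.

- **Chips:** the top and side depth images show five separate pieces in the tray (two brass, copper, steel and ceramic). They lie about 12–25 mm past the exit edge, with their tops well below the rim, and the lane is empty. Two or three of them seem to lean rather than lie flat. The networks did not pick out chips in the tray after the sweep, so this check rests on depth and colour only.
- **Scraper:** its foot is about 1.5 mm from the pad's centre. It lies level (measured slope about 0.0002), with its top at 18 mm, as at the start.
- **Contacts:** the wrist force, read at the end of each move, never rose above about 4 N, so there was no sign of pushing on the bridge. In the last top view the objective, filter ring, jar and screwdriver look unmoved; I judged that by eye and did not measure it. The gripper was open and clear of everything at hand-in.

The network's best match for the pad was often the orange or small blue look-alike. I chose the larger blue one (120 × 116 mm) by its measured size and colour.

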